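# Change the antenna coupler over: swing the aerial case, set the gate lever

### The job

On the antenna coupler's deck, first swing the white aerial case a full quarter turn about its pinned corner, towards the coupler's front and away from the lever gate, until it meets its stop. Then guide the black-knobbed lever out of its parking channel, through the zigzag gate, and all the way into the end of the slot marked by the broad round disc (not the bar or the slim post). Let go of everything, and do not knock the other things on the deck and the table aside.

Things in the scene. Friction and masses are not known exactly. Their poses are not given: they have to be found in the camera images.
- station: Antenna coupler: grey cabinet fixed on the table, 290 mm deep (x) by 415 mm wide (y -225 to +190), flat deck 126 mm above the table. Origin under its middle at table height; +x points to its rear, away from the robot, +y to its left; turned by up to 0.3 rad. 'Station' coordinates are in this frame, in mm. Aerial case on its right half (-y), lever gate on its left half.
- gate_centre (a point): Gate centre G, station (5, 75), on top of the aluminium gate plate (124 x 128 x 6 mm, top at height 132). One zigzag slot, 15 mm wide, for the 10 mm stem. Its parts, as offsets (u, v) from G along station x, y: parking channel (-55, -12) to (-33, -12), jog to (-33, 12), link to (-11, 12), then rows 1, 2, 3. All are slot centrelines.
- row1_end (a point): End of slot 1 at (u, v) = (-11, -28). Row 1 runs along v from (-11, 12), where the parking side joins it, to here. From it, at (-11, -12), a link along u leads to row 2 at (11, -12). The slot runs on 7.5 mm past each named end; a marker stands 22 mm past each of the three, at v = -50, +50, -50. Point on the plate's top.
- row2_end (a point): End of slot 2 at (u, v) = (11, 28), on the plate's top. Row 2 runs along v from (11, -12) to here. From it, at (11, 12), a link along u leads to row 3 at (33, 12).
- row3_end (a point): End of slot 3 at (u, v) = (33, -28), on the plate's top. Row 3 runs along v from (33, 12) to here.
- case_stop (a point): Foot of the fixed dark steel stop block of the aerial case, 50 x 12 x 40 mm tall, on the deck at station (-105, -167).
- case (a joint): Angle of the aerial case about its pin, rad: 0 = its long side points along station +y, towards the gate; pi/2 = quarter turn done, against the stop, long side pointing along station -x. It grows counter-clockwise seen from above. Starts between 0 and 0.3. The pin drags with about 0.25 N m and the case stays where it is left.
- case_pin (a point): The held corner of the aerial case, at the top of the case (198 mm above the table), on the pin axis, at station (10, -160); a 20 mm thick steel pivot post shows there, 8 mm above the top. The case is a white box 80 x 150 x 68 mm tall standing 4 mm above the deck, 0.7 kg, too wide to be gripped. At angle 0 it reaches from the pin 150 mm along station +y and 80 mm along station +x.
- case_far_corner (a point): The top corner of the aerial case diagonally opposite the pin (170 mm from it), on its trailing long face, the one to push.
- knob (a point): Centre of the lever's black ball knob, 30 mm across, on a 10 mm steel stem, over 50 mm above the gate plate. The stem tilts along station x about a pivot at table height under G, and the pivot slides along station y. With the stem at (u, v) the tilt is a = atan(u/129), the knob at station x = 5 + 195 sin a, y = 75 + v, height 195 cos a. It moves with about 3 N and stays put.
- stem_at_gate (a point): The point on the lever stem's axis 129 mm from its pivot, level with the gate plate: it shows where in the slot the stem is.
- lever (a joint): Tilt of the lever, rad, positive towards station +x (129 mm x tan = u). Starts in the parking channel, at -0.39 to -0.29.
- shaft (a joint): Sideways position v of the lever, m, positive towards station +y. Starts near -0.012.
- disc: The marker of the wanted slot: broad flat steel disc, 26 mm in diameter, 8 mm high, fixed on the gate plate just beyond the end of one of the three slots (which one varies). Origin at the centre of its underside.
- bar: Marker of another slot: steel bar 36 x 8 x 8 mm, fixed on the gate plate; origin at the centre of its underside.
- post: Marker of another slot: slim upright steel post 9 mm in diameter, 22 mm tall, fixed on the gate plate; origin at the centre of its underside.
- stone: Polished stone, 42 mm wide, 22 mm tall, loose on the deck's right rear corner. Origin under its centre.
- tin: Small amber jar, 32 mm in diameter, 32 mm tall, loose on the deck behind the aerial case. Origin under its centre.
- adapter: Brass plug, 22 mm in diameter, 36 mm tall, loose on the deck left of the gate. Origin under its centre.
- matchbox: Cardboard box 32 x 50 x 14 mm, loose at the deck's front edge before the gate. Origin under its centre.
- mug: White mug, 80 mm wide, 90 mm tall, on the table to the left. Origin under its centre.
- book: Blue book 140 x 100 x 24 mm, on the table to the right. Origin under its centre.
- screwdriver: Screwdriver lying on the table to the right, along its own x axis. Origin on its underside.
- jar: Glass jar, 56 mm wide, 70 mm tall, on the table to the left. Origin under its centre.

How it is judged:
On the way, in this order (a step that is already met when the one before it is completed fails the run):
1. the aerial case is turned a quarter turn against its stop (value of joint case above 1.5 rad), for 0.2 s.
2. the lever is at the end of the slot marked by the disc (value of joint case above 1.5 rad and horizontal distance between stem_at_gate and disc below 0.027 m), for 0.2 s.
At the end, for the whole second after the job is handed in: The aerial case stands within 4 degrees of its stop (angle above 1.50 rad), the lever's stem is in the slot marked by the disc, within about 7 mm of the slot's end (27 mm from the disc's centre, seen from above), both are still (all of step 2 and velocity of joint case between -0.05 and 0.05 rad/s and velocity of joint lever between -0.05 and 0.05 rad/s); the robot touches nothing.
It fails at once if a loose thing on the deck is knocked aside by more than 25 mm (distance of any of stone, tin, adapter, matchbox from where it was at the start of the episode above 0.025 m).
It fails at once if a loose thing on the table is knocked aside by more than 25 mm (distance of any of mug, book, screwdriver, jar from where it was at the start of the episode above 0.025 m).
It also fails if it takes over 61 s, if anything falls off the work surface, if the arm or the gripper's body presses on something with over 40 N, if the wrist force passes 120 N, or if a joint passes its speed limit or range.

### The arm

A 6-joint arm with a two-finger parallel gripper is mounted at the origin on the work surface. World frame = base frame: x ahead of the robot, y to its left, z up, the work surface at z = 0. Lengths are in m, angles in rad, forces in N, time in s.
With the tool pointing down it reaches from about 0.3 to 0.875 m from the base axis. Payload 6.4 kg.
Tool frame: the origin (TCP) lies midway between the tips of the shut fingers; the grasp point (between the pads) lies 19 mm behind it; z points along the fingers, y is the direction in which the jaws open and shut (so a half turn about z gives the same grasp; the last joint's range is limited). The gripper opens to 85 mm and grips with 20 to 120 N. Pads are 22 mm wide; open, the fingers measure 114 mm over their backs; the gripper's body (76 mm by 85 mm) begins 54 mm behind the grasp point. The pads swing forward as they close: fully open they stand 13 mm farther back than shut.
Start: joints at [-1.543, 0.181, 1.607, -0, 1.354, -0.206], TCP at [0.133, -0.559, 0.208] pointing down, gripper open.
Joint ranges: [-2.99, 2.99], [-0.89, 2.07], [0.3, 2.58], [-1.14, 4.28], [0, 2.63], [-3.12, 3.12]. Speed limits (rad/s): [2.57, 2.57, 3.01, 3.14, 3.14, 3.14].

### API

Orientations are given as a unit quaternion [w, x, y, z].
In Python, from bench import ctrl gives the robot as it stands. The module is installed in compiled form; this text tells all that it offers.
- The arm moves only by the tool arm_command, never from a script. Its argument "plan" is one flat list of numbers, 4 for each row, row after row: the shift along the tool's x, y, z in mm, then the turn about the tool's z in rad. A call has 1 to 20 rows; each row shifts and turns the commanded pose from where the row before left it, along the tool's axes as they then stand; what a row does not reach is not made up. A row lasts 1/10 s, in which the tool goes at most 50 mm and 8.59 degrees, less where a joint would pass 70% of its speed; a pose out of reach is approached as far as the arm can. A call is refused whole if a number of a shift passes 50 or a number of a turn 0.15, either way. A call with a gripper value outside its range is refused whole. "grip" is the opening, from 0 (shut) to 1 (fully open), set as the call begins (left out, the last holds). The fingers move at their own pace and stop on an object; the grip force is fixed at half the most. Time passes only in rows, so rows that do not move let the fingers close. It gives the time, the measured TCP pose, the force and the opening at its end, in the units of the state.
- ctrl.get_obs(): the state, without advancing time (a new reading comes with each control period).
- ctrl.camera(name): name is "scene" or "top" or "wrist"; returns a dict with "color" (400x640x3 uint8, red, green, blue), "camera_matrix" (3x3 intrinsics, pixels), "k1" (the pictures are not rectified: a ray, as slopes to the right and down, at radius r is drawn at 1 + k1 r^2 times it, then the intrinsics apply), "eye" and "attitude" of the camera in the world; the wrist camera has in their place "T_tool_cam" (4x4, takes a point from camera to tool coordinates, whose origin is the TCP and whose axes are the flange's). Camera axes: x right, y up, looking along -z (the intrinsics and any distortion apply to the point x, -y, -z); pixel columns grow to the right and rows downward; lengths in m; the calibration is good to about 2 mm. A picture is of the moment at which its call begins: read the wrist's pose just before it. There is no depth.
- ctrl.hand_in(): hands the job in, once; it reports no verdict.
The state is a dict: "time_s": time; "q": joint angles; "dq": joint speeds; "joint_efforts": joint torques, N m; "eef_pos": TCP position; "eef_rot": TCP orientation; "wrist_force": force on the tool from outside, world axes, zero at the start; "torque": the same for the moment, N m; "opening": opening from 0.0 (shut) to 1.0 (fully open).
Only numpy, scipy, OpenCV 4.12 (cv2) and the standard library are available. Lean on these libraries where they do the work, as an engineer would, in place of code of your own. Each camera call takes 0.05 s, during which the arm holds its last target. There are 200 camera calls.

## Working session

There is one attempt and no reset: what is moved stays moved. The work goes in short steps, Python scripts to look and compute and a tool call to move; the robot and the scene stay as the last step left them, time stands still between calls to the robot, and variables do not carry over. Pictures are saved under pics/ and viewed, about 8 in all and at most 12, crops included, and the job is handed in when it is done.

Besides the shell and the picture viewer there is one more tool, called after "Emit:" by a JSON object that holds its "op" and its "data", one argument or row to a line. arm_command: Moves the arm, as the interface text tells. Its arguments: {"type":"object","properties":{"plan":{"type":"array","items":{"type":"number"}},"grip":{"type":"number"}},"required":["plan"]}

```bash
mkdir -p pics
cat > h.py <<'E'
import numpy as np,cv2
from bench import ctrl
def snap(n,f):
    o=ctrl.get_obs(); c=ctrl.camera(n); cv2.imwrite('pics/'+f+'.png',c['color'][:,:,::-1]); 
    np.save('pics/'+f+'.npy',{**c,'obs':o},allow_pickle=True); return c
def load(f): return np.load('pics/'+f+'.npy',allow_pickle=True).item()
def R_(a):
    a=np.array(a,float)
    if a.shape==(3,3): return a
    from scipy.spatial.transform import Rotation as R
    return R.from_quat(a[[1,2,3,0]]).as_matrix()
def pose(c):
    if 'eye' in c: return R_(c['attitude']),np.array(c['eye'])
    T=np.eye(4);T[:3,:3]=R_(c['obs']['eef_rot']);T[:3,3]=c['obs']['eef_pos'];T=T@np.array(c['T_tool_cam']);return T[:3,:3],T[:3,3]
def proj(c,P):
    R,e=pose(c);p=(np.atleast_2d(P)-e)@R;s=np.c_[p[:,0]/-p[:,2],-p[:,1]/-p[:,2]]
    s=s*(1+c['k1']*(s**2).sum(1,keepdims=True));K=np.array(c['camera_matrix']);return s@K[:2,:2].T+K[:2,2]
def unproj(c,uv,z):
    R,e=pose(c);K=np.array(c['camera_matrix']);d=(np.atleast_2d(uv)-K[:2,2])@np.linalg.inv(K[:2,:2]).T
    s=d.copy()
    for _ in range(20): s=d/(1+c['k1']*(s**2).sum(1,keepdims=True))
    r=np.c_[s[:,0],-s[:,1],-np.ones(len(s))]@R.T
    return e+r*((np.atleast_1d(z)-e[2])/r[:,2])[:,None]
E
python3 - <<'E'
from h import *
for n in('top','scene'):
    c=snap(n,n+'0');print(n,c['eye'],c['attitude'],c['camera_matrix'],c['k1'])
o=ctrl.get_obs();print(o)
E
```

```text
top [0.2421204  0.02021662 1.61481766] [ 0.70555506  0.07112768 -0.07272404 -0.701316  ] [[457.06386592   0.         315.34808485]
 [  0.         457.06386592 198.53232292]
 [  0.           0.           1.        ]] -0.13518745930975384
scene [ 1.06430564 -0.505378    1.04744227] [0.87412559 0.30100875 0.13246568 0.35742275] [[396.93788043   0.         315.65485854]
 [  0.         396.93788043 201.05063366]
 [  0.           0.           1.        ]] 0.034811593943273364
{'time_s': 0.1, 'q': array([-1.54327308e+00,  1.81490169e-01,  1.60791878e+00,  8.33156886e-06,
        1.35382506e+00, -2.06325521e-01]), 'dq': array([ 0.00278333,  0.00018934, -0.00147747,  0.00139648,  0.00138986,
        0.00038507]), 'joint_efforts': array([ 3.72230334e-04, -4.45879519e+01, -3.52235162e+01, -2.47075832e-04,
        4.17892355e-03,  2.39457870e-05]), 'eef_pos': array([ 0.13323097, -0.55878843,  0.20725591]), 'eef_rot': array([-8.17040423e-04,  9.93171899e-01,  1.16657213e-01,  7.73232563e-05]), 'wrist_force': array([-0.65615756, -0.54288145, -0.54022188]), 'torque': array([-0.02042808,  0.01752546, -0.00475046]), 'opening': 0.9963297843635972}
```

Run:
```python
import cv2
a=cv2.imread('pics/top0.png');cv2.imwrite('pics/top0b.png',cv2.resize(a[0:240,160:480],None,fx=2.5,fy=2.5,interpolation=cv2.INTER_CUBIC))
```

```text
(no output)
```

View pics/top0b.png

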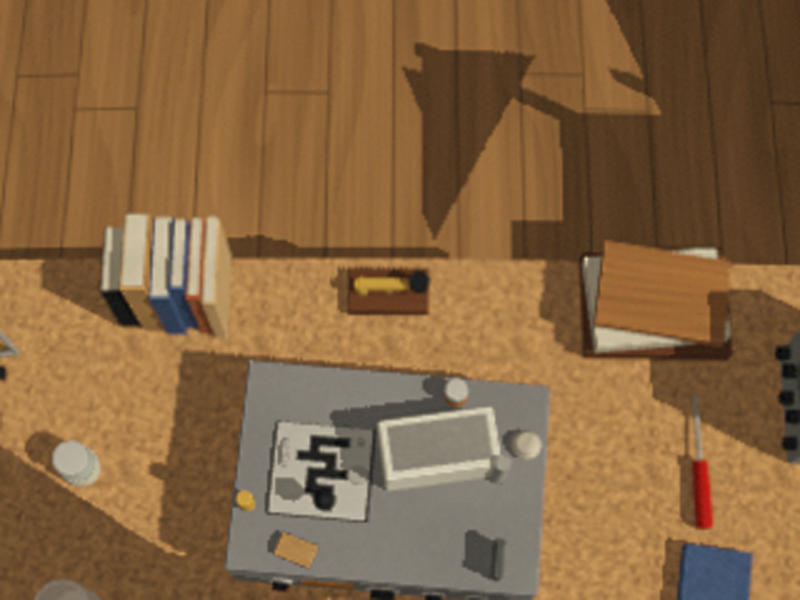

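View pics/scene0.png

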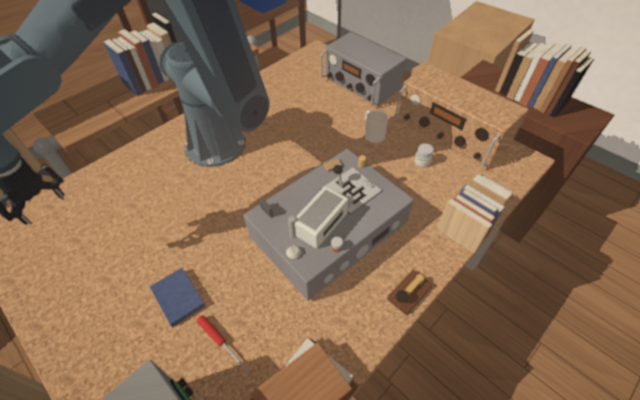

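Run:
```python
from h import *
from scipy.optimize import least_squares
c=load('top0')
px=np.array([[250,362],[549,386],[537,595],[228,570],[276,421],[375,428],[367,521],[268,514]])/2.5+[160,0]
S=np.array([[145,190,126],[145,-225,126],[-145,-225,126],[-145,190,126],[67,139,132],[67,11,132],[-57,11,132],[-57,139,132]])/1e3
def st(p,S):
    a,x,y=p;C,s=np.cos(a),np.sin(a);return S@np.array([[C,-s,0],[s,C,0],[0,0,1]]).T+[x,y,0]
r=least_squares(lambda p:(proj(c,st(p,S))-px).ravel(),[0,.5,0],loss='soft_l1');print(r.x,r.fun.reshape(-1,2).round(1))
np.save('st.npy',r.x)
q=lambda X:((proj(c,st(r.x,np.array(X)/1e3))-[160,0])*2.5).round(0)
print(q([[5-11,75-50,132],[5+11,125,132],[38,25,132],[10,-160,206],[-105,-167,166]]))
print('tin,stone',[ (unproj(c,np.array(p)/2.5+[160,0],z)) for p,z in [((456,393),.150),((525,444),.14)]])
# case angle from top corners
cc=unproj(c,np.array([[491,408],[377,421],[384,487],[500,470]])/2.5+[160,0],.198)
a,x,y=r.x;print(((cc[:,:2]-[x,y])@np.array([[np.cos(a),-np.sin(a)],[np.sin(a),np.cos(a)]])*1e3).round(0))
im=c['color'][:,:,::-1];cv2.imwrite('pics/g.png',cv2.resize(im[162:214,260:316],None,fx=10,fy=10,interpolation=cv2.INTER_CUBIC))
```

```text
[-0.06972749  0.57572929  0.03229941] [[-1.1  0.8]
 [ 0.5  0. ]
 [ 1.2  1.1]
 [-1.1  1.5]
 [ 1.  -0.3]
 [-0.7 -0.4]
 [-0.4 -1.3]
 [ 0.6 -1.4]]
[[358. 479.]
 [285. 458.]
 [361. 447.]
 [504. 465.]
 [501. 560.]]
tin,stone [array([[ 0.6864194, -0.0717976,  0.15     ]]), array([[ 0.61935035, -0.16410323,  0.14      ]])]
[[  86. -140.]
 [  58.    5.]
 [ -28.  -11.]
 [   5. -157.]]
```

View pics/g.png

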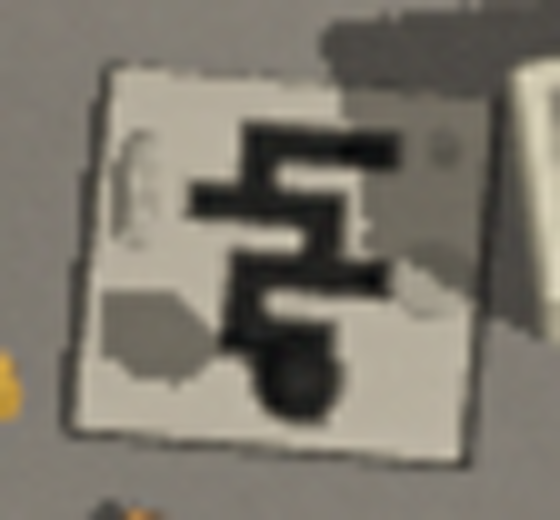

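Emit:
{"op": "arm_command", "data": {
  "plan": [0,0,-30,0.076,0,0,-30,0.076,0,0,-30,0.076,0,0,-30,0.076,30,-37,0,0,30,-37,0,0,30,-37,0,0,30,-37,0,0,30,-37,0,0,30,-37,0,0,30,-37,0,0,30,-37,0,0,30,-37,0,0,30,-37,0,0,30,-37,0,0,30,-37,0,0,30,-37,0,0,30,-37,0,0,30,-37,0,0,30,-37,0,0],
  "grip": 0
}}

```text
time_s: 2.1
eef_pos: [0.6545, -0.0007, 0.3275]
eef_rot: [0.0, 0.999, -0.035, -0.0]
wrist_force: [1.0, -0.1, 0.2]
opening: -0.001
```

Run:
```python
from h import *
c=snap('wrist','w1');o=c=load('w1');o=c['obs'];R=R_(o['eef_rot'])
print(o['eef_pos'],np.arctan2(R[1,0],R[0,0]),o['wrist_force'],pose(c)[1],c['T_tool_cam'])
```

```text
[ 0.65446434 -0.00072832  0.3274919 ] -0.0700774717558124 [ 0.95466625 -0.05092797  0.15890004] [ 0.73121835 -0.00663396  0.49292707] [[-9.00200191e-04  9.54603264e-01  2.97878831e-01  7.68469325e-02]
 [ 9.99999553e-01  7.72826014e-04  5.45381330e-04  5.21663250e-04]
 [ 2.90414288e-04  2.97879189e-01 -9.54603533e-01 -1.65496603e-01]
 [ 0.00000000e+00  0.00000000e+00  0.00000000e+00  1.00000000e+00]]
```

View pics/w1.png

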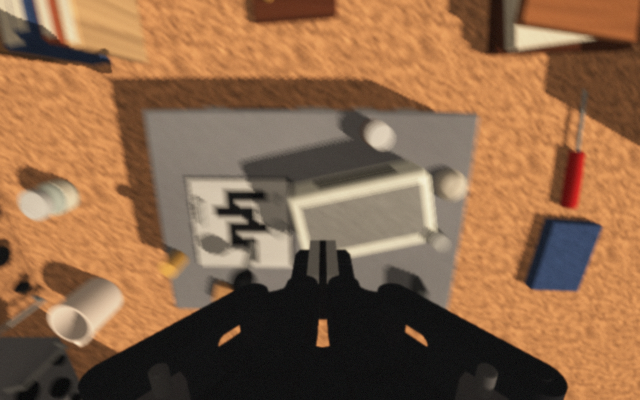

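Run:
```python
from h import *
from scipy.optimize import least_squares
def st(p,S):
    a,x,y=p;C,s=np.cos(a),np.sin(a);return S@np.array([[C,-s,0],[s,C,0],[0,0,1]]).T+[x,y,0]
def sub(c,p,w): 
    g=cv2.cvtColor(c['color'],cv2.COLOR_RGB2GRAY);return cv2.cornerSubPix(g,np.float32(p).reshape(-1,1,2),(w,w),(-1,-1),(3,50,.01)).reshape(-1,2)
t=load('top0');w=load('w1')
G=np.array([[67,139,132],[67,11,132],[-57,11,132],[-57,139,132]])/1e3;D=np.array([[145,190,126],[145,-225,126]])/1e3
# plate rim corners read off in 10x crop (top)
pt=np.r_[np.array([[108,66],[500,92],[468,465],[72,432]])/10+[259.55,161.55],sub(t,np.array([[250,362],[549,386]])/2.5+[160,0],3)]
pw=np.r_[sub(w,[[183,177],[289,181],[195,268]],3),sub(w,[[146,111],[476,114]],3)]
print(pw.round(1),pt.round(1))
f=lambda p:np.r_[(proj(t,st(p,np.r_[G,D]))-pt),(proj(w,st(p,np.r_[G[[0,1,3]],D]))-pw)]
r=least_squares(lambda p:f(p).ravel(),[-.07,.576,.032],loss='soft_l1');print(r.x);print(f(r.x).round(1))
for nm,F,P in(('t',lambda p:f(p)[:6],0),('w',lambda p:f(p)[6:],0)):print(nm,least_squares(lambda p:F(p).ravel(),r.x).x)
np.save('st.npy',r.x)
print('knob w', [ (u,proj(w,st(r.x,np.array([[5+195*np.sin(np.arctan(u/129)),63,195*np.cos(np.arctan(u/129))]])/1e3)).round(),(proj(t,st(r.x,np.array([[5+195*np.sin(np.arctan(u/129)),63,195*np.cos(np.arctan(u/129))]])/1e3))*1-[260,162])*10) for u in(-40,-45,-50,-53)])
print('pin',proj(w,st(r.x,np.array([[.01,-.16,.206]]))))
```

```text
[[182.1 174.3]
 [289.  181. ]
 [195.  268. ]
 [146.  111. ]
 [477.2 115.5]] [[270.4 168.2]
 [309.6 170.8]
 [306.4 208. ]
 [266.8 204.8]
 [259.3 142.1]
 [379.7 154.1]]
[-0.08881842  0.58167134  0.03726365]
[[ 0.1 -2.5]
 [-1.3 -1.7]
 [-1.8 -2.9]
 [-0.6 -3.2]
 [-0.8  0.8]
 [-0.3 -0.1]
 [ 5.7  2.4]
 [-0.7 -2.8]
 [ 3.5 -4.6]
 [-3.6  1.9]
 [ 3.8  3.3]]
t [-0.07876243  0.57649237  0.03392223]
w [-0.08724536  0.58213922  0.03931491]
knob w [(-40, array([[242., 284.]]), array([[281.2757216 , 371.73643334]])), (-45, array([[243., 288.]]), array([[279.49122093, 392.85177095]])), (-50, array([[244., 291.]]), array([[277.81599295, 413.34113979]])), (-53, array([[244., 293.]]), array([[276.86329271, 425.31247961]]))]
pin [[439.03572948 247.87493129]]
```

```bash
cat > fit.py <<'E'
from h import *
from scipy.optimize import least_squares
def st(p,S):
    a,x,y=p[:3];C,s=np.cos(a),np.sin(a);return S@np.array([[C,-s,0],[s,C,0],[0,0,1]]).T+[x,y,0]
t=load('top0');w=load('w1')
G=np.array([[67,139,132],[67,11,132],[-57,11,132],[-57,139,132]])/1e3
D=np.array([[145,190,126],[145,-225,126],[-145,-225,126],[-145,190,126]])/1e3
# slot features in crop: row3 right end, row2 left end, row1 right end, row3 upper-left corner
U=np.array([[33,-35.5],[11,35.5],[-11,-35.5]]);Sl=np.c_[U+[5,75],np.full(3,132)]/1e3
o=[259.55,161.55]
pt=np.r_[np.array([[108,66],[500,92],[468,465],[72,432]])/10+o,np.array([[250,362],[549,386],[537,592],[228,570]])/2.5+[159.8,-.2],np.array([[402,153],[186,200],[390,280]])/10+o]
pw=np.array([[182.5,175.5],[289,180],[195,268],[146,111],[476.5,114.5]])
def f(p):
    off=np.r_[p[3],p[4],0]
    return np.r_[proj(t,st(p,np.r_[G+off,D,Sl]))-pt,proj(w,st(p,np.r_[(G+off)[[0,1,3]],D[:2]]))-pw]
if __name__=='__main__':
    r=least_squares(lambda p:f(p).ravel(),[-.07,.576,.032,0,0],loss='soft_l1');print(r.x);print(f(r.x).round(1))
    r2=least_squares(lambda p:f(p)[:11].ravel(),[-.07,.576,.032,0,0],loss='soft_l1');print('top only',r2.x);print(f(r2.x).round(1))
    np.save('st.npy',r2.x); print(w['k1'],w['camera_matrix'])
E
python3 fit.py
```

```text
[-0.07680805  0.58324917  0.03342251 -0.00495617  0.00364127]
[[-0.3 -1.2]
 [-1.6 -0.7]
 [-1.7 -1.9]
 [-0.6 -1.7]
 [-0.8 -1.5]
 [ 0.6 -1.4]
 [ 0.7  0.6]
 [-1.5 -1. ]
 [ 0.1 -0.5]
 [ 0.  -0.6]
 [ 0.2 -0.5]
 [ 5.2  4.8]
 [-1.2  0.7]
 [ 4.5 -1.6]
 [-2.1  2.2]
 [ 6.6  0.5]]
top only [-7.20141767e-02  5.81160123e-01  3.32762324e-02 -6.99656302e-03
  3.87124981e-05]
[[ 0.6  0.3]
 [-0.7  0.5]
 [-0.5 -0.5]
 [ 0.5 -0.2]
 [-1.  -0.7]
 [ 0.5 -1.1]
 [ 1.   1. ]
 [-1.3 -0. ]
 [ 0.1  0.1]
 [ 0.   0.2]
 [ 0.2  0.2]
 [ 8.4  8.5]
 [ 1.7  3.9]
 [ 7.9  1.5]
 [-2.   4.7]
 [ 6.2  1.3]]
-0.05004229233471201 [[294.03630266   0.         322.356758  ]
 [  0.         294.03630266 199.34898209]
 [  0.           0.           1.        ]]
```

Emit:
{"op": "arm_command", "data": {
  "plan": [25,2,0,0,0,0,-0.0,0,0,0,29,0,0,0,29,0,0,0,29,0,0,0,29,0,0,0,29,0,0,0,29,0,0,0,0,0]
}}

```text
time_s: 3.05
eef_pos: [0.6743, -0.006, 0.1487]
eef_rot: [-0.001, 0.999, -0.035, -0.005]
wrist_force: [-0.7, 0.2, -1.0]
opening: 0.001
```

Run:
```python
from h import *
a,x,y=np.load('st.npy')[:3];o=ctrl.get_obs();R=R_(o['eef_rot']);print(np.arctan2(R[1,0],R[0,0])-a,o['eef_pos'],o['wrist_force'])
S=np.array([[np.cos(a),np.sin(a)],[-np.sin(a),np.cos(a)]]);p=S@(o['eef_pos'][:2]-[x,y])*1e3;print(p)
th=np.r_[np.arange(.15,1.51,.08)]
for t in th:
    h=11*abs(np.cos(t))+14.5*abs(np.sin(t));h=min(h,16)
    n=np.array([10,-160])+[np.cos(t)*(80+h)-np.sin(t)*110,np.sin(t)*(80+h)+np.cos(t)*110];print(round(t,2),n.round(),(n-p)[0].round(),-(n-p)[1].round());p=n
```

```text
0.0011365752730223139 [ 0.67429444 -0.00602864  0.14867118] [-0.66599301  0.17736196 -1.03119433]
[ 95.72098513 -32.50180579]
0.15 [ 86. -37.] -10.0 5.0
0.23 [ 76. -31.] -9.0 -6.0
0.31 [ 67. -26.] -10.0 -5.0
0.39 [ 57. -22.] -10.0 -4.0
0.47 [ 46. -18.] -11.0 -3.0
0.55 [ 34. -16.] -11.0 -2.0
0.63 [ 23. -15.] -12.0 -1.0
0.71 [ 11. -14.] -12.0 -1.0
0.79 [ -1. -14.] -12.0 0.0
0.87 [-12. -16.] -12.0 1.0
0.95 [-24. -18.] -11.0 2.0
1.03 [-35. -21.] -11.0 3.0
1.11 [-46. -25.] -11.0 4.0
1.19 [-56. -30.] -11.0 5.0
1.27 [-67. -36.] -10.0 6.0
1.35 [-76. -42.] -10.0 7.0
1.43 [-85. -50.] -9.0 7.0
```

Emit:
{"op": "arm_command", "data": {
  "plan": [-10,5,0,0,-9,-6,0,0,-10,-5,0,0,-10,-4,0,0,-11,-3,0,0,-11,-2,0,0,-12,-1,0,0,-12,-1,0,0,-12,0,0,0,-12,1,0,0,-11,2,0,0,-11,3,0,0,-11,4,0,0,-11,5,0,0,-10,6,0,0,-10,7,0,0,-9,7,0,0,0,0,0,0]
}}

```text
time_s: 4.85
eef_pos: [0.4939, -0.0123, 0.1538]
eef_rot: [0.0, 0.999, -0.036, -0.001]
wrist_force: [0.1, -0.2, 0.3]
opening: 0.003
```

Run:
```python
from h import *
c=snap('top','top1');o=ctrl.get_obs();print(o['eef_pos'],o['wrist_force'])
cv2.imwrite('pics/top1b.png',cv2.resize(c['color'][140:245,245:385,::-1],None,fx=5,fy=5,interpolation=cv2.INTER_CUBIC))
```

```text
[ 0.49460816 -0.01215397  0.15392529] [ 0.00515369 -0.4687206   0.8760716 ]
```

View pics/top1b.png

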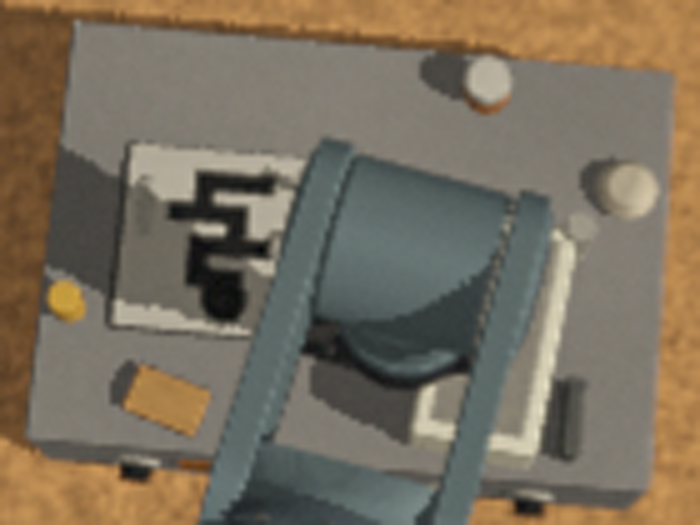

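Emit:
{"op": "arm_command", "data": {
  "plan": [-5,4,0,0,-5,4,0,0,-2,3,0,0,0,2,0,0,0,2,0,0,0,0,0,0]
}}

```text
time_s: 5.5
eef_pos: [0.4814, -0.0249, 0.1535]
eef_rot: [-0.001, 0.999, -0.035, -0.001]
wrist_force: [-2.2, 4.2, 0.8]
opening: -0.007
```

Emit:
{"op": "arm_command", "data": {
  "plan": [0,2,0,0,0,0,0,0]
}}

```text
time_s: 5.7
eef_pos: [0.4813, -0.0249, 0.1535]
eef_rot: [-0.003, 0.999, -0.035, -0.001]
wrist_force: [-2.7, 13.3, 2.0]
opening: -0.003
```

Emit:
{"op": "arm_command", "data": {
  "plan": [0,2,0,0,0,0,0,0]
}}

```text
time_s: 5.9
eef_pos: [0.4813, -0.0249, 0.1536]
eef_rot: [-0.004, 0.999, -0.035, -0.001]
wrist_force: [-1.4, 19.6, 5.4]
opening: 0.001
```

Emit:
{"op": "arm_command", "data": {
  "plan": [0,-12,0,0,0,-15,0,0,0,0,-30,0,0,0,-30,0,0,0,-30,0,0,0,-30,0,0,0,-30,0,0,-30,-10,0,0,0,0,0],
  "grip": 0
}}

```text
time_s: 6.8
eef_pos: [0.4874, 0.0287, 0.3165]
eef_rot: [0.0, 0.999, -0.034, 0.002]
wrist_force: [-0.2, -0.5, -0.5]
opening: -0.003
```

Run:
```python
from fit import *
p=np.load('st.npy')
for u in(-38,-42,-46,-50,-54):
    al=np.arctan(u/129);K=np.array([[5+195*np.sin(al),63,195*np.cos(al)]])
    print(u,K.round(),((proj(t,st(p,K/1e3))-[259.55,161.55])*10).round())
c=snap('wrist','w2');o=load('w2')['obs'];a,x,y=p[:3];print(o['eef_pos'],o['wrist_force'],np.array([[np.cos(a),np.sin(a)],[-np.sin(a),np.cos(a)]])@(o['eef_pos'][:2]-[x,y])*1e3)
cv2.imwrite('pics/w2b.png',cv2.resize(c['color'][60:340,100:500,::-1],None,fx=2,fy=2,interpolation=cv2.INTER_CUBIC))
```

```text
-38 [[-50.  63. 187.]] [[301. 373.]]
-42 [[-55.  63. 185.]] [[300. 390.]]
-46 [[-60.  63. 184.]] [[299. 407.]]
-50 [[-65.  63. 182.]] [[298. 423.]]
-54 [[-70.  63. 180.]] [[297. 439.]]
[0.48741661 0.02865371 0.31654285] [-0.22229228 -0.51960383 -0.48439176] [-93.16793607 -11.35556833]
```

View pics/w2b.png

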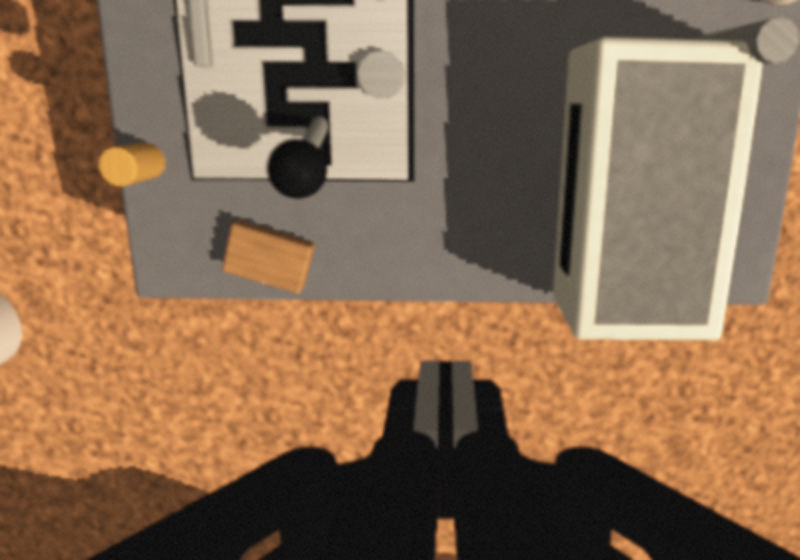

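Run:
```python
from fit import *
p=np.load('st.npy');a,x,y=p[:3];c=load('w2')
S=np.array([[np.cos(a),np.sin(a)],[-np.sin(a),np.cos(a)]])
def s(px,z): return (S@(unproj(c,np.array(px)/2+[100,60],z)[0,:2]-[x,y])*1e3).round(1)
for z in(.180,.184,.188):print('knob',s([298,168],z))
print('disc(-6,25)',s([380,70],.140),'row1 left corner, row2 end (16,110.5)',s([233,34],.132),'row1 lower left (-13.5-?,94.5)',s([265,62],.132))
print('case far corner (-140,-80)',s([579,337],.198),'(-140,-160)',s([722,337],.198), 'tcp',s([446,362],.3165))
print('matchbox',s([268,256],.14),'adapter',s([120,165],.162))
```

```text
knob [-51.   63.3]
knob [-50.5  62.3]
knob [-50.1  61.3]
disc(-6,25) [-1.7 24.2] row1 left corner, row2 end (16,110.5) [ 18.5 107.1] row1 lower left (-13.5-?,94.5) [ 3.4 90.2]
case far corner (-140,-80) [-136.2  -82.2] (-140,-160) [-136.3 -158.4] tcp [-94.9 -12.2]
matchbox [-108.1   95. ] adapter [-50.8 166. ]
```

Emit:
{"op": "arm_command", "data": {
  "plan": [14,-25,0,0,14,-25,0,0,15,-24,0,0,0,0,0,0,0,0,30,0,0,0,30,0,0,0,30,0,0,0,30,0,0,0,20,0,0,0,8,0,0,0,0,0],
  "grip": 0.8
}}

```text
time_s: 7.95
eef_pos: [0.5331, 0.0973, 0.1646]
eef_rot: [0.0, 0.999, -0.035, -0.002]
wrist_force: [0.8, -0.3, 0.4]
opening: 0.797
```

Emit:
{"op": "arm_command", "data": {
  "plan": [0,0,0,0,0,0,0,0,0,0,0,0,0,0,0,0,0,0,0,0,0,0,0,0,0,0,0,0],
  "grip": 0
}}

```text
time_s: 8.65
eef_pos: [0.5353, 0.0987, 0.1679]
eef_rot: [-0.0, 0.999, -0.035, 0.001]
wrist_force: [-2.3, 2.2, 5.6]
opening: 0.258
```

Run:
```python
from fit import *
p=np.load('st.npy');a,x,y=p[:3]
c=snap('wrist','w3');o=load('w3')['obs'];print(o['eef_pos'],o['wrist_force'],o['opening'],np.array([[np.cos(a),np.sin(a)],[-np.sin(a),np.cos(a)]])@(o['eef_pos'][:2]-[x,y])*1e3)
cv2.imwrite('pics/w3b.png',cv2.resize(c['color'][60:340,120:520,::-1],None,fx=2,fy=2,interpolation=cv2.INTER_CUBIC))
```

```text
[0.53525867 0.09870427 0.16792879] [-2.29671473  2.17312926  5.56426724] 0.25809313357961094 [-50.49015409  61.95575625]
```

View pics/w3b.png

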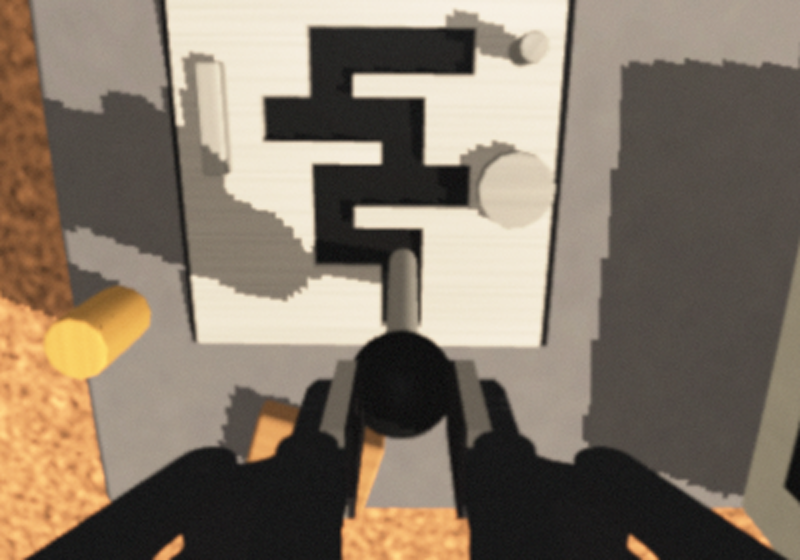

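Run:
```python
from fit import *
p=np.load('st.npy');a,x,y=p[:3];c=load('w3')
S=np.array([[np.cos(a),np.sin(a)],[-np.sin(a),np.cos(a)]])
def s(px,z): return (S@(unproj(c,np.array(px)/2+[120,60],z)[0,:2]-[x,y])*1e3).round(1)
for z in(.180,.186,.192):print('knob',s([402,385],z))
print('disc(-6,25)',s([516,188],.140),'row3 right end corner(45.5,39.5)',s([475,28],.132),'row2 left corner (23.5,110.5)',s([265,97],.132),'row1 end lower (-13.5,39.5)',s([468,206],.132))
print('stem at plate?',s([402,262],.132))
R=R_(c['obs']['eef_rot']);q=lambda v:(proj(c,c['obs']['eef_pos']+R@np.array(v)/1e3)-[120,60])*2
for d in (-10,-19,-28):
  for X in(-11,11): print(d,X,q([X,11,d]),q([X,-15,d]))
print(ctrl.get_obs()['opening'])
```

```text
knob [-53.9  62.3]
knob [-50.7  62.3]
knob [-47.6  62.2]
disc(-6,25) [-2.6 24.9] row3 right end corner(45.5,39.5) [47.6 39.2] row2 left corner (23.5,110.5) [ 26.3 107.8] row1 end lower (-13.5,39.5) [-10.   39.7]
stem at plate? [-30.2  62.6]
-10 -11 [[440.33240024 404.79332362]] [[352.99386769 404.82462799]]
-10 11 [[441.7194505  336.50502368]] [[350.81098461 336.55761285]]
-19 -11 [[442.14251573 420.70087644]] [[350.34460472 420.72726106]]
-19 11 [[443.69353026 349.48160008]] [[347.91386187 349.53185438]]
-28 -11 [[444.14395641 438.30656087]] [[347.41553035 438.32627603]]
-28 11 [[445.88878891 363.9230705 ]] [[344.69241788 363.96967389]]
0.25982593782906077
```

Emit:
{"op": "arm_command", "data": {
  "plan": [3,0,-1,0,3,0,-1,0,3,0,-1,0,2,0,0,0,0,0,0,0,0,0,0,0]
}}

```text
time_s: 9.3
eef_pos: [0.5459, 0.0979, 0.1708]
eef_rot: [-0.0, 0.999, -0.035, 0.001]
wrist_force: [-3.2, 2.4, 8.4]
opening: 0.258
```

Emit:
{"op": "arm_command", "data": {
  "plan": [0,-4,0,0,0,-4,0,0,0,-4,0,0,0,-4,0,0,0,-4,0,0,0,-4,0,0,0,0,0,0,0,0,0,0]
}}

```text
time_s: 10.1
eef_pos: [0.5475, 0.1209, 0.1708]
eef_rot: [0.001, 0.999, -0.035, 0.001]
wrist_force: [-3.5, -1.5, 8.9]
opening: 0.257
```

Emit:
{"op": "arm_command", "data": {
  "plan": [4,0,-1,0,4,0,-1,0,4,0,-1,0,4,0,-1,0,4,0,-1,0,4,0,0,0,4,0,0,0,4,0,0,0,0,0,0,0,0,0,0,0]
}}

```text
time_s: 11.1
eef_pos: [0.5866, 0.1185, 0.1848]
eef_rot: [0.0, 0.999, -0.035, 0.01]
wrist_force: [-4.4, -2.0, 40.1]
opening: 0.004
```

Emit:
{"op": "arm_command", "data": {
  "plan": [0,0,-20,0,0,0,-30,0,0,0,-20,0,-25,0,0,0,-25,0,0,0,0,0,0,0,0,0,0,0]
}}

```text
time_s: 11.8
eef_pos: [0.5297, 0.1225, 0.2444]
eef_rot: [0.0, 0.999, -0.035, 0.001]
wrist_force: [0.7, 0.1, 0.5]
opening: -0.002
```

Run:
```python
from fit import *
p=np.load('st.npy');a,x,y=p[:3]
c=snap('wrist','w4');o=load('w4')['obs'];print(o['eef_pos'],o['wrist_force'],o['opening'],np.array([[np.cos(a),np.sin(a)],[-np.sin(a),np.cos(a)]])@(o['eef_pos'][:2]-[x,y])*1e3)
cv2.imwrite('pics/w4b.png',cv2.resize(c['color'][60:340,120:520,::-1],None,fx=2,fy=2,interpolation=cv2.INTER_CUBIC))
```

```text
[0.52965946 0.12248909 0.24440016] [0.6597588  0.12826771 0.47086485] -0.002015388782682592 [-57.78621966  85.27605581]
```

View pics/w4b.png

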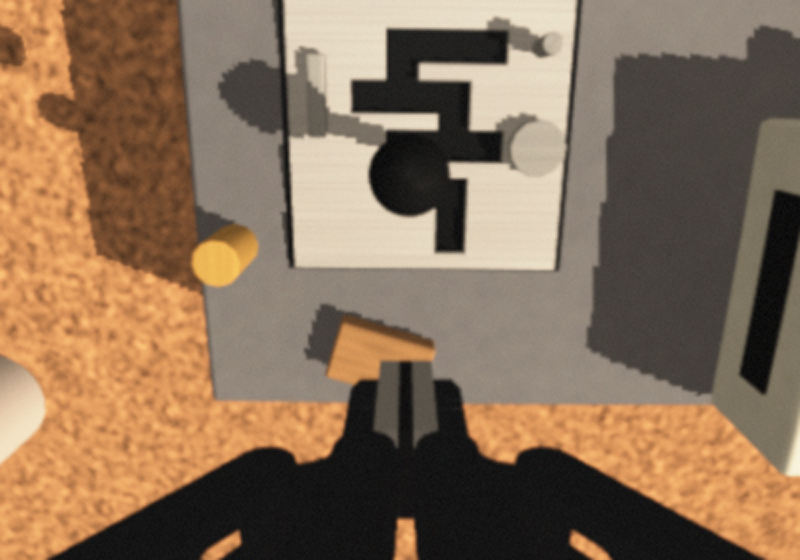

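Run:
```python
from fit import *
p=np.load('st.npy');a,x,y=p[:3];c=load('w4')
S=np.array([[np.cos(a),np.sin(a)],[-np.sin(a),np.cos(a)]])
def s(px,z): return (S@(unproj(c,np.array(px)/2+[120,60],z)[0,:2]-[x,y])*1e3).round(1)
for z in(.189,.194):print('knob',s([409,174],z))
print('disc(-6,25)',s([537,148],.140),'row3 right end corner(45.5,39.5)',s([508,30],.132),'row2 left corner (23.5,110.5)',s([352,80],.132),'row1 end lower (-13.5,39.5)',s([502,161],.132),'park corner (-57.5,?)',s([436,252],.132))
```

```text
knob [-8.8 83.3]
knob [-8.2 83.4]
disc(-6,25) [-3.1 25.2] row3 right end corner(45.5,39.5) [47.6 39.4] row2 left corner (23.5,110.5) [ 26.3 108.7] row1 end lower (-13.5,39.5) [-9.8 39.5] park corner (-57.5,?) [-53.8  69.6]
```

Emit:
{"op": "arm_command", "data": {
  "plan": [0,-20,0,0,0,-21,0,0,25,0,0,0,24,0,0,0,0,0,0,0,0,0,25,0,0,0,25,0,0,0,24,0,0,0,0,0,0,5,0,0,0,5,0,0,0,4,0,0,0,4,0,0,0,4,0,0,0,4,0,0,0,4,0,0,0,4,0,0,0,0,0,0],
  "grip": 0
}}

```text
time_s: 13.65
eef_pos: [0.579, 0.1257, 0.171]
eef_rot: [-0.0, 0.999, -0.035, 0.001]
wrist_force: [-0.5, 2.0, 4.6]
opening: 0.001
```

Emit:
{"op": "arm_command", "data": {
  "plan": [0,4,0,0,0,4,0,0,0,4,0,0,0,3,0,0,0,2,0,0,0,0,0,0]
}}

```text
time_s: 14.25
eef_pos: [0.5776, 0.1089, 0.1708]
eef_rot: [-0.0, 0.999, -0.035, 0.001]
wrist_force: [-0.7, 1.5, 5.1]
opening: 0.001
```

Emit:
{"op": "arm_command", "data": {
  "plan": [0,1,0,0,0,1,0,0,0,0,0,0]
}}

```text
time_s: 14.55
eef_pos: [0.5774, 0.1071, 0.1706]
eef_rot: [-0.0, 0.999, -0.035, 0.0]
wrist_force: [-0.8, 2.9, 4.1]
opening: 0.003
```

Emit:
{"op": "arm_command", "data": {
  "plan": [0,1,0,0,0,1,0,0,0,0,0,0]
}}

```text
time_s: 14.85
eef_pos: [0.5771, 0.1051, 0.1703]
eef_rot: [-0.0, 0.999, -0.035, 0.0]
wrist_force: [0.5, 2.3, 4.7]
opening: 0.003
```

Emit:
{"op": "arm_command", "data": {
  "plan": [0,1,0,0,0,1,0,0,0,0,0,0]
}}

```text
time_s: 15.15
eef_pos: [0.5769, 0.103, 0.1701]
eef_rot: [-0.0, 0.999, -0.035, 0.0]
wrist_force: [0.1, 2.8, 5.6]
opening: 0.002
```

Still sliding; continue until the end stop is felt.

Emit:
{"op": "arm_command", "data": {
  "plan": [0,1,0,0,0,1,0,0,0,0,0,0]
}}

```text
time_s: 15.45
eef_pos: [0.5767, 0.1024, 0.1702]
eef_rot: [-0.001, 0.999, -0.035, 0.0]
wrist_force: [1.4, 6.9, 5.2]
opening: -0.0
```

Emit:
{"op": "arm_command", "data": {
  "plan": [0,1,0,0,0,1,0,0,0,0,0,0]
}}

```text
time_s: 15.75
eef_pos: [0.5767, 0.1019, 0.1703]
eef_rot: [-0.002, 0.999, -0.035, 0.0]
wrist_force: [0.9, 12.1, 5.8]
opening: -0.0
```

Run:
```python
from fit import *
p=np.load('st.npy');a,x,y=p[:3]
c=snap('wrist','w5');o=load('w5')['obs'];print(o['eef_pos'],o['wrist_force'],np.array([[np.cos(a),np.sin(a)],[-np.sin(a),np.cos(a)]])@(o['eef_pos'][:2]-[x,y])*1e3)
cv2.imwrite('pics/w5b.png',cv2.resize(c['color'][60:340,120:520,::-1],None,fx=2,fy=2,interpolation=cv2.INTER_CUBIC))
```

```text
[0.57669546 0.10187033 0.17030304] [ 0.88255877 12.06755337  5.82799716] [-9.38856766 68.09506672]
```

View pics/w5b.png

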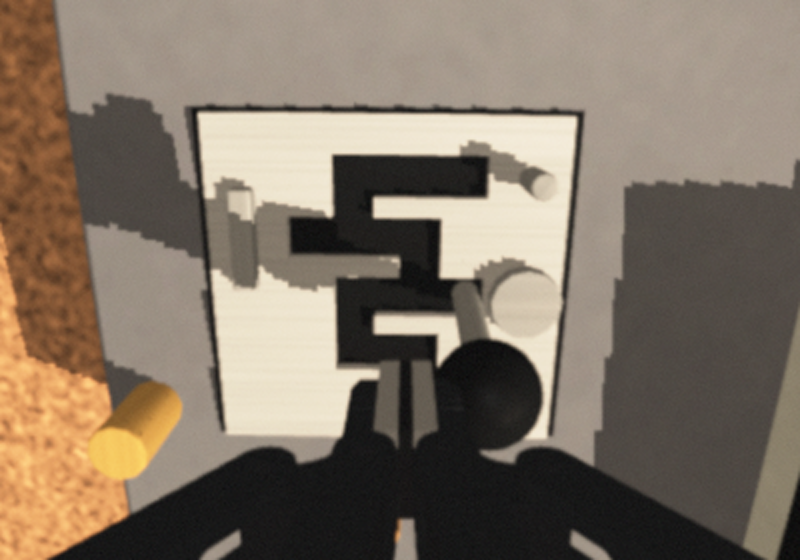

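Emit:
{"op": "arm_command", "data": {
  "plan": [0,-8,0,0,0,-12,0,0,0,0,-30,0,0,0,-30,0,0,0,-30,0,0,0,-30,0,-25,0,-20,0,-25,0,0,0,0,0,0,0,0,0,0,0,0,0,0,0]
}}

```text
time_s: 16.9
eef_pos: [0.5283, 0.1225, 0.3092]
eef_rot: [0.0, 0.999, -0.035, -0.001]
wrist_force: [-0.3, 0.6, 0.0]
opening: -0.002
```

Run:
```python
from fit import *
c=snap('wrist','w6');o=load('w6')['obs'];print(o['eef_pos'],o['wrist_force'],np.abs(o['dq']).max())
cv2.imwrite('pics/w6b.png',cv2.resize(c['color'][20:320,130:530,::-1],None,fx=2,fy=2,interpolation=cv2.INTER_CUBIC))
```

```text
[0.52825791 0.12250421 0.30921976] [-0.3024014   0.62718749  0.01313996] 0.008722766494218853
```

View pics/w6b.png

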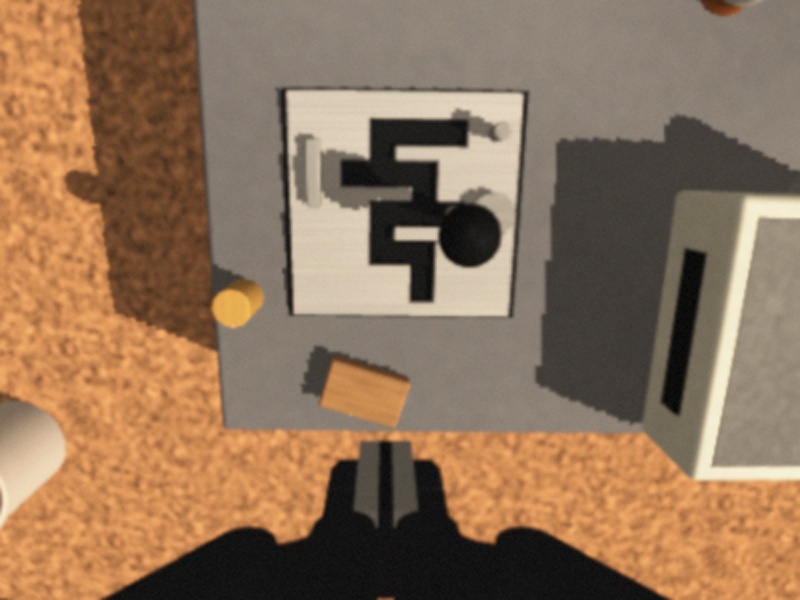

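Run:
```python
from fit import *
p=np.load('st.npy');a,x,y=p[:3];c=load('w6')
S=np.array([[np.cos(a),np.sin(a)],[-np.sin(a),np.cos(a)]])
def s(px,z): return S@(unproj(c,np.array(px)/2+[130,20],z)[0,:2]-[x,y])*1e3
print('knob',s([470,235],.194),'disc',s([494,210],.140))
e=s([746,197],.198);f=s([697,478],.198);d=f-e;print('case edge',e,f,'angle',np.arctan2(-d[0],d[1]))
print(ctrl.hand_in())
```

```text
knob [-9.04330596 44.66532421] disc [-0.45603819 24.13312604]
case edge [  9.93206005 -82.84032765] [-135.7227017   -82.69781538] angle 1.5698179020309373
the job is handed in; nothing more can be done
None
```

The job is done and handed in; the hand-in gave no verdict.

- **Aerial case:** I swung it with the shut fingers until it stood against its stop. There the push force rose to about 20 N with no further movement. My last picture puts it at about 1.57 rad.
- **Lever:** The disc marked slot 1. I gripped the knob and took the lever out of its parking channel and through the jog.
- **Slip:** On the link to row 1 the grip slipped off the ball, with a brief upward force of 40 N on the wrist when read. The lever had already reached row 1 by then. I pushed it the rest of the way along the row with shut fingers, until the end stop resisted at about 12 N.
- **Last checks:** The final picture puts the stem about 20 mm from the disc's centre, inside the 27 mm limit. The arm is clear, with almost no force at the wrist. In the last picture the brass plug and matchbox look unmoved, and only the edge of the amber jar shows. The stone and the rest of the things on the table were not all checked again after the lever moves.
- **Disagreement:** The wrist and top cameras differed by about 3–4 mm along station x. I used the wrist camera for the lever moves.

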